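# Open a toggle-clamped graphite glass mould

### The job

The glass in the graphite press mould has cooled: throw the toggle clamp's handle right back over centre so that the clamping arm stands up out of the way, lift the upper half of the mould straight up off its two dowel pins, and set it down gently, right way up and flat, in the middle of the black graphite plate of the wooden marver board that lies beside the mould. Leave the clamp open and the glass pressing lying in the lower half, and do not disturb the reamer, the file or the beaker.

Things in the scene. Friction and masses are not known exactly. Their poses are not given: they have to be found in the camera images.
- mould_fixture: Fixed grey base plate 260 x 100 x 12 mm (x -115 to 145) carrying a dark graphite mould at its +x end and a steel toggle clamp on a grey riser block (x -80 to 6, 46 wide) at the other. Origin: on the bench under the plate, 75 from the mould's centre; x points from clamp to mould, z up. 'Fixture' below means this frame.
- lower_mould (a point): Centre of the fixed lower mould half's top (the parting face), fixture x 75, z 48. The half is graphite, 115 x 54 (x, y), down to the plate, with a cavity 64 x 30, 16 deep, for the glass and two upright steel dowel pins 10 thick, 14 high, at 43 mm either side in x.
- clamp_hinge (a point): Hinge of the clamping arm, along y, at fixture x -10, z 95. Clamped, the arm's bar, 20 wide, runs level at z 115 to 128 from x 0 to 100; nuts and spindle end stand up to z 155 at x 75, where its rubber foot presses at z 92 on the mould. Fully open, the arm stands upright at x -80 to 0, up to z 205, clear of the mould.
- clamp_arm (a joint): Opening angle of the clamping arm in rad: 0 to 0.02 clamped, 1.70 at its open stop. About 6 N on the handle's grip towards fixture -x carries the linkage over centre; from there it swings easily against light friction and stays where it is left.
- clamp_grip (a point): Centre of the handle's black rubber grip, a round bar 19 thick, 78 long, upright when clamped. Opening, it leans back to fixture -x. Fixture x, z of this point and lean (rad) at arm angle 0: -18, 210, 0; 0.15: -48, 201, 0.31; 0.45: -76, 188, 0.58; 0.8: -100, 166, 0.85; 1.1: -115, 145, 1.04; 1.4: -124, 125, 1.19; 1.7: -128, 110, 1.28.
- mould_top: Loose upper mould half: dark graphite block 110 x 50 x 40 (x, y, z), 0.34 to 0.55 kg, with a steel pad 34 x 34 x 4 on the middle of its top. Origin: centre of its underside; x along it, as the fixture's. Below it has two 12 mm holes, 18 deep, over the dowel pins and a cavity over the glass. Can be gripped across its 50 mm width, fingertips above the parting face.
- pressing: Loose pale green pressed glass knife rest, 61 x 26 x 26, lying in the mould's cavity, the top 10 mm above the parting face, hidden until the upper half is off. Origin: centre of its underside; x along it.
- marver_board: Fixed wooden board 190 x 280 (x, y), 19 thick, with a black graphite plate 150 x 200 let into its middle, its top 29 above the bench. It lies beside the mould, left or right of it, its 280 mm side pointing away from the robot. The other such board, far back on the right, is not meant. Origin: centre of the board's underside, so below the plate's centre; z up.
- reamer: Bystander: graphite-tipped reamer with a wooden handle, 20 x 204 x 20, lying on the bench at the front edge. Origin: centre of its underside; y along it.
- file: Bystander: glass file with a wooden handle, 20 x 200 x 20, lying on the bench at the front left. Origin: centre of its underside; y along it.
- beaker: Bystander: glass beaker with scraps, 69 wide, 100 high, standing behind the work. Origin: centre of its underside.

How it is judged (in metres and radians):
On the way, in this order (a step that is already met when the one before it is completed fails the run):
1. the clamping arm is thrown open (value of joint clamp_arm above 1.3 rad), for 0.2 s.
2. the upper mould half is lifted clear of the dowel pins (z of mould_top in the frame of mould_fixture above 0.066 m), for 0.1 s.
At the end, for the whole second after the job is handed in: The clamp arm is open (over 1.3 rad); the upper mould half rests flat and upright on the marver board's graphite plate, its centre within 50 mm (board x) and 70 mm (board y) of the plate's centre, at rest; the glass pressing still lies in the lower half within 7 mm of its place (value of joint clamp_arm above 1.3 rad and z of mould_top in the frame of marver_board between 0.024 and 0.034 m and x of mould_top in the frame of marver_board between -0.05 and 0.05 m and y of mould_top in the frame of marver_board between -0.07 and 0.07 m and angle between mould_top's own z axis and vertical below 0.08 rad and linear speed of mould_top below 0.01 m/s and x of pressing in the frame of mould_fixture between 0.068 and 0.082 m and y of pressing in the frame of mould_fixture between -0.007 and 0.007 m and z of pressing in the frame of mould_fixture between 0.028 and 0.037 m); the robot touches nothing.
It fails at once if the upper mould half hits the marver board hard (dropped or slammed) (contact force between mould_top and marver_board above 100 N).
It fails at once if the upper mould half is tipped over 0.5 rad (angle between mould_top's own z axis and vertical above 0.5 rad).
It fails at once if the reamer, the file or the beaker is moved more than 30 mm (distance of any of reamer, file, beaker from where it was at the start of the episode above 0.03 m).
It also fails if it takes over 51 s, if anything falls off the work surface, if the arm or the gripper's body presses on something with over 40 N, if the wrist force passes 120 N, or if a joint passes its speed limit or range.

### The arm

A 6-joint arm with a two-finger parallel gripper is mounted at the origin on a cart in front of the work surface, level with it; the furniture and walls round the work are solid. World frame = base frame: x ahead of the robot, y to its left, z up, the work surface at z = 0. Lengths are in mm, angles in rad, forces in N, time in s.
With the tool pointing down it reaches from about 300 to 775 mm from the base axis. Payload 14.6 kg.
Tool frame: the origin (TCP) lies midway between the tips of the shut fingers; the grasp point (between the pads) lies 19 mm behind it; z points along the fingers, y is the direction in which the jaws open and shut (so a half turn about z gives the same grasp; the last joint's range is limited). The gripper opens to 94 mm and grips with 3 to 60 N. Pads are 16 mm wide; open, the fingers measure 119 mm over their backs; the gripper's body (75 mm by 177 mm) begins 78 mm behind the grasp point.
Start: joints at [1.098, 0.3, 1.521, -0, 1.321, -0.067], TCP at [217.111, 505.324, 179.346] pointing down, gripper open.
Joint ranges: [-3.03, 3.03], [-0.79, 2.21], [0.23, 2.52], [-1.04, 4.18], [0, 3.07], [-2.55, 2.55]. Speed limits (rad/s): [2.22, 2.22, 2.57, 3.14, 3.14, 3.14].

### API

Orientations are given as [roll, pitch, yaw] about the fixed x, y, z axes, in that order (R = Rz(yaw) Ry(pitch) Rx(roll)).
In Python, from cell import read_state, camera, get_calibration, sign_off gives the robot as it stands.
- The arm moves only by the tool carry_out, never from a script. Its argument "series" is a list of rows, each an object with "delta_pos": the shift along the world's x, y, z in mm, a list of three; "turn": the turn, a rotation vector about the world's x, y, z in rad, a list of three; "hand": the opening, from 0 (shut) to 1 (fully open). A call has 1 to 8 rows; each row is the pose to reach, as a shift and turn from the pose commanded when the call began; what a row does not reach only later rows make up. A row lasts 1/8 s, in which the tool goes at most 62.5 mm and 10.7 degrees, less where a joint would pass 70% of its speed; a pose out of reach is approached as far as the arm can. A call with a gripper value outside its range is refused whole. The fingers move at their own pace and stop on an object; "squeeze" is the grip in N (left out, the last holds). Time passes only in rows, so rows that repeat a pose let the fingers close. It gives the time, the measured TCP pose, the force and the opening at its end, in the units of the state.
- read_state(): the state, without advancing time (a new reading comes with each control period).
- camera(name): name is "side" or "top" or "wrist"; returns the picture (420x560x3 uint8, red, green, blue); there is no depth.
- get_calibration(name): a dict with "intrinsics" (3x3 intrinsics, pixels), "k1" (the pictures are not rectified: a ray, as slopes to the right and down, at radius r is drawn at 1 + k1 r^2 times it, then the intrinsics apply), "pose" (4x4, takes a point from camera to world coordinates). Camera axes: x right, y down, z forward; pixel columns grow to the right and rows downward; lengths in mm; the calibration is good to about 2 mm. A picture is of the moment at which its call begins: read the wrist's pose just before it. get_calibration takes no time and is no camera call; for the wrist camera it gives the pose at the moment of the call.
- sign_off(): hands the job in, once; it reports no verdict.
The state is a dict: "clock": time; "joints": joint angles; "qd": joint speeds; "effort": joint torques, N m; "eef_pos": TCP position; "eef_rot": TCP orientation; "wrist_force": force on the tool from outside, world axes, zero at the start; "moment": the same for the moment, N m; "finger_gap": finger opening in mm.
Only numpy, scipy, OpenCV 4.12 (cv2) and the standard library are available. Lean on these libraries where they do the work, as an engineer would, in place of code of your own. Each camera call takes 0.05 s, during which the arm holds its last target.

## Working session

There is one attempt and no reset: what is moved stays moved. The work goes in short steps, Python scripts to look and compute and a tool call to move; the robot and the scene stay as the last step left them, time stands still between calls to the robot, and variables do not carry over. Pictures are saved under pics/ and viewed, and the job is handed in when it is done.

Besides the shell and the picture viewer there is one more tool, called as name(argument=value, ...) on one line, values as JSON. carry_out: Moves the arm, as the interface text tells. Its arguments: {"type":"object","properties":{"series":{"type":"array"},"squeeze":{"type":"number"}},"required":["series"]}

```bash
mkdir -p pics; ls; python3 - <<'E'
from cell import *
import cv2
print(read_state())
for n in ("side","top","wrist"):
    c=get_calibration(n); print(n,c["intrinsics"],c["k1"],c["pose"])
    im=camera(n); cv2.imwrite(f"pics/{n}0.png",im[:,:,::-1])
E
```

```text
pics
{'clock': 0.0, 'joints': array([ 1.09840283e+00,  3.00465434e-01,  1.52156440e+00, -1.62105520e-05,
        1.32068303e+00, -6.65960555e-02]), 'qd': array([ 0.00086815,  0.00317972, -0.00022061, -0.00127752,  0.00071004,
       -0.00156572]), 'effort': array([ 2.42808646e-04, -5.31811774e+01, -3.52723396e+01,  7.07935542e-02,
        2.46351818e-02, -1.27419321e-04]), 'eef_pos': array([216.99022735, 505.08044832, 178.79650706]), 'eef_rot': array([-3.14047388e+00, -5.88795024e-05,  2.73579920e+00]), 'wrist_force': array([0.60732001, 0.36449573, 0.81626696]), 'moment': array([ 0.03261872,  0.01676619, -0.00959843]), 'finger_gap': 94.12563332024766}
side [[469.56335176   0.         274.25468782]
 [  0.         469.56335176 208.39017097]
 [  0.           0.           1.        ]] -0.12199449671543623 [[-9.97779619e-01 -2.65051714e-02  6.11007995e-02  4.91792290e+02]
 [-6.64519601e-02  3.34632123e-01 -9.40002915e-01  1.25681553e+03]
 [ 4.46864811e-03 -9.41976018e-01 -3.35650432e-01  5.77300714e+02]
 [ 0.00000000e+00  0.00000000e+00  0.00000000e+00  1.00000000e+00]]
top [[464.78371038   0.         277.94427768]
 [  0.         464.78371038 208.76173068]
 [  0.           0.           1.        ]] -0.07718168202690376 [[-2.13243137e-02 -9.98176874e-01  5.64641609e-02  5.07082898e+02]
 [-9.99474488e-01  2.26630468e-02  2.31761466e-02  2.00013151e+01]
 [-2.44135435e-02 -5.59402729e-02 -9.98135594e-01  1.20638081e+03]
 [ 0.00000000e+00  0.00000000e+00  0.00000000e+00  1.00000000e+00]]
wrist [[309.79276856   0.         279.15250131]
 [  0.         309.79276856 205.52444268]
 [  0.           0.           1.        ]] -0.04396689655110521 [[ 3.95268097e-01  8.94365474e-01  2.09460092e-01  1.55448579e+02]
 [ 9.18565060e-01 -3.84564524e-01 -9.13693411e-02  5.31229780e+02]
 [-1.16666320e-03  2.28518108e-01 -9.73538963e-01  3.83608913e+02]
 [ 0.00000000e+00  0.00000000e+00  0.00000000e+00  1.00000000e+00]]
```

View pics/side0.png

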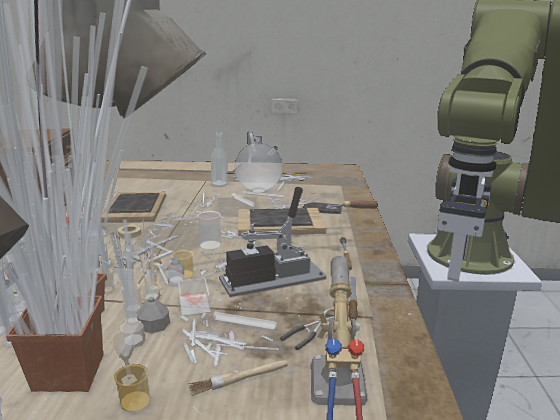

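View pics/top0.png

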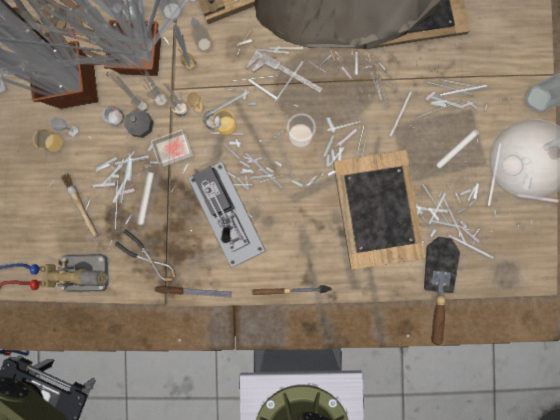

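View pics/wrist0.png

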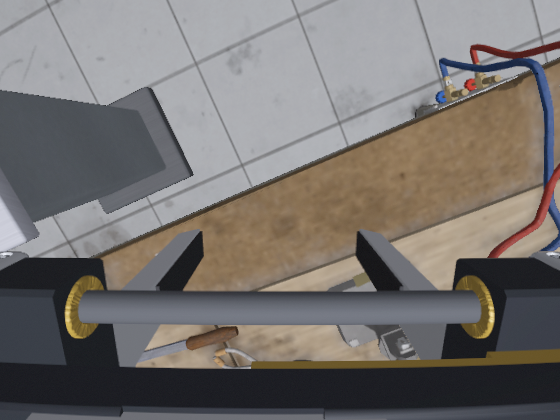

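The side view shows the clamp with the grip at about (295,202) and the mould block at about (250,268). The top view shows the fixture centred near (226,213) with its mould at the far end, the board at (380,210), the reamer at (290,290), the file at (195,292) and the beaker at (300,128). I'll zoom in next.

```bash
cat > h.py <<'E'
import numpy as np, cv2
from cell import *
def ray(n,u,v,cal=None):
    c=cal or get_calibration(n); K=np.array(c["intrinsics"]); k=c["k1"]
    d=np.array([(u-K[0,2])/K[0,0],(v-K[1,2])/K[1,1]]); p=d.copy()
    for _ in range(30): p=d/(1+k*(p@p))
    P=np.array(c["pose"]); return P[:3,3],P[:3,:3]@np.array([p[0],p[1],1])
def atz(n,u,v,z,cal=None):
    o,d=ray(n,u,v,cal); return o+d*(z-o[2])/d[2]
def tri(a,b):
    A=np.zeros((3,3));y=np.zeros(3);R=[]
    for o,d in (a,b):
        d=d/np.linalg.norm(d);M=np.eye(3)-np.outer(d,d);A+=M;y+=M@o;R.append((o,d))
    p=np.linalg.solve(A,y)
    return p,[float(np.linalg.norm((np.eye(3)-np.outer(d,d))@(p-o))) for o,d in R]
def proj(n,X,cal=None):
    c=cal or get_calibration(n);P=np.array(c["pose"]);q=P[:3,:3].T@(np.array(X)-P[:3,3])
    s=q[:2]/q[2];s=s*(1+c["k1"]*(s@s));K=np.array(c["intrinsics"]);return s*[K[0,0],K[1,1]]+K[:2,2]
E
python3 - <<'E'
import cv2
a=cv2.imread("pics/top0.png")
cv2.imwrite("pics/topz.png",cv2.resize(a[150:280,170:300],None,fx=4.5,fy=4.5,interpolation=cv2.INTER_CUBIC))
cv2.imwrite("pics/topb.png",cv2.resize(a[140:280,320:440],None,fx=4,fy=4,interpolation=cv2.INTER_CUBIC))
a=cv2.imread("pics/side0.png")
cv2.imwrite("pics/sidez.png",cv2.resize(a[175:300,205:345],None,fx=4.5,fy=4.5,interpolation=cv2.INTER_CUBIC))
E
```

```text
(no output)
```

View pics/topz.png

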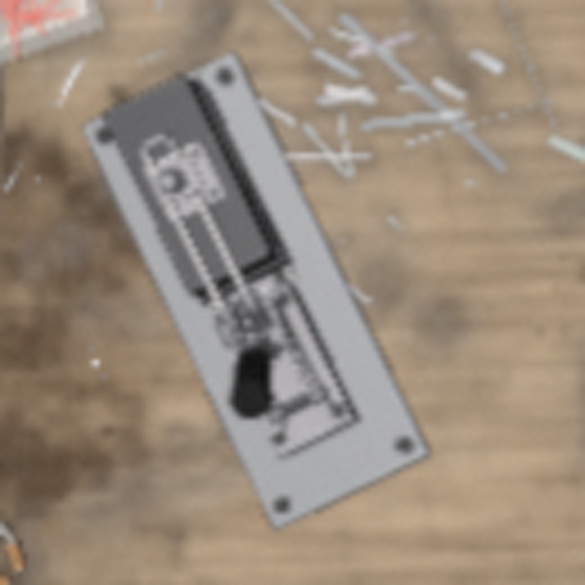

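View pics/topb.png

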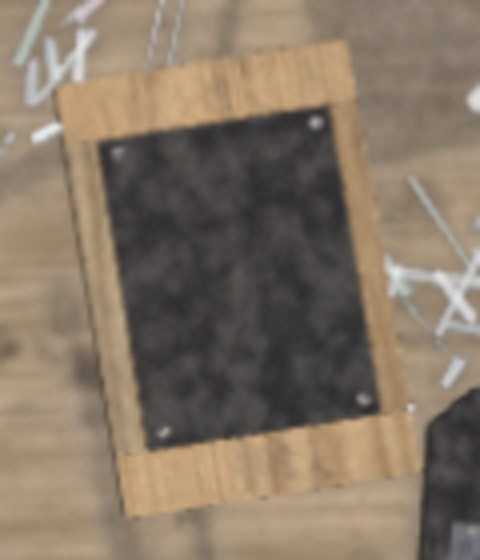

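View pics/sidez.png

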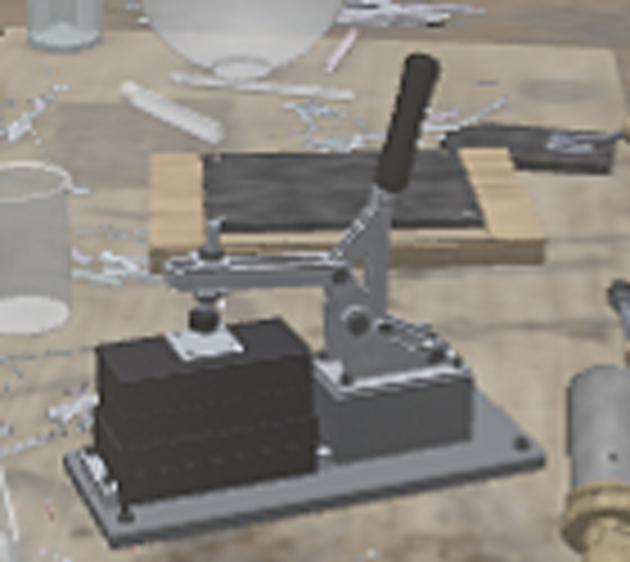

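```bash
python3 - <<'E'
from h import *
np.set_printoptions(precision=1,suppress=True)
f=lambda x,y,s,u,v:((x+.5)/s-.5+u,(y+.5)/s-.5+v)
T=lambda x,y:f(x,y,4.5,170,150); B=lambda x,y:f(x,y,4,320,140); S=lambda x,y:f(x,y,4.5,205,175)
C=[atz("top",*T(*p),12) for p in [(232,52),(428,455),(275,527),(85,122)]]
# z check w/ two views: side corners far-left(+x): (110,548) -> +x,+y corner = T(85,122)?; right (545,462) = -x,+y corner
for t,s in [((85,122),(112,546)),((275,527),(545,460))]:
    print("tri corner",tri(ray("top",*T(*t)),ray("side",*S(*s))))
print(np.array(C)); c=np.mean(C,0)
ax=(C[0]-C[1]+C[3]-C[2])/2; print("len",np.linalg.norm(ax),np.linalg.norm((C[0]-C[3]+C[1]-C[2])/2))
yaw=np.arctan2(ax[1],ax[0]); x=np.array([np.cos(yaw),np.sin(yaw),0]);y=np.array([-x[1],x[0],0])
O=c-15*x; O[2]=0
print("yaw",yaw,"O",O)
D=[atz("top",*B(*p),29) for p in [(97,143),(328,105),(383,410),(150,450)]]
print(np.array(D)); b=np.mean(D,0); print("board",b, np.linalg.norm(D[0]-D[1]),np.linalg.norm(D[1]-D[2]))
bx=(D[1]-D[0]+D[2]-D[3]); print("board x yaw",np.arctan2(bx[1],bx[0]))
F=lambda a,b_,z:O+a*x+b_*y+[0,0,z]
L=lambda p:[(p-O)@x,(p-O)@y,p[2]]
g,r=tri(ray("top",*T(250,405)),ray("side",*S(424,62))); print("griptop",g,r,L(g))
print("foot nut top", (lambda p:(p[0],p[1],L(p[0])))(tri(ray("top",*T(170,181)),ray("side",*S(212,222)))))
# overlay
for n in("top","side"):
    im=cv2.imread(f"pics/{n}0.png"); im=cv2.resize(im,None,fx=3,fy=3,interpolation=cv2.INTER_CUBIC)
    def pl(P,col,cl=True):
        q=np.array([(proj(n,p)+.5)*3-.5 for p in P]); cv2.polylines(im,[q.round().astype(int)],cl,col,1)
    box=lambda x0,x1,y0,z:[F(x0,-y0,z),F(x1,-y0,z),F(x1,y0,z),F(x0,y0,z)]
    pl(box(-115,145,50,12),(0,0,255))
    pl(box(20,130,25,88),(0,255,0)); pl(box(20,130,25,48),(0,255,255)); pl(box(58,92,17,92),(255,0,0))
    pl([F(-18,0,171),F(-18,0,249)],(255,0,255),False); pl([F(0,0,128),F(100,0,128)],(255,255,0),False)
    o=(480,430) if n=="top" else (580,480)
    cv2.imwrite(f"pics/{n}ov.png",im[o[1]:o[1]+450,o[0]:o[0]+500])
print("grip",F(-18,0,210),"mould",F(75,0,88),"end",F(-128,0,110))
E
```

```text
tri corner (array([663.3, 280.8,   2.9]), [1.427862106217988, 1.427862106217818])
tri corner (array([428.2, 172.9,   6.6]), [0.1710223238436508, 0.17102232384355154])
[[702.  192.9  12. ]
 [467.6  84.   12. ]
 [428.4 172.2  12. ]
 [663.5 279.   12. ]]
len 258.36888186101186 95.47373680780285
yaw 0.43061465787174963 O [551.8 175.7   0. ]
[[ 654.9 -122.2   29. ]
 [ 676.  -270.4   29. ]
 [ 481.4 -298.3   29. ]
 [ 459.7 -150.    29. ]]
board [ 568.  -210.2   29. ] 149.69961019776008 196.67514124390843
board x yaw -1.427435291241258
griptop [501.6 154.2 237.4] [1.7102320906814314, 1.7102320906814565] [np.float64(-54.605566980150805), np.float64(1.3677013991952047), np.float64(237.37891570295224)]
foot nut top (array([613.9, 203.9, 159.7]), [0.8635245317303937, 0.8635245317303765], [np.float64(68.23996036803203), np.float64(-0.3297167485126282), np.float64(159.7193446503884)])
grip [535.4 168.2 210. ] mould [619.9 207.   88. ] end [435.4 122.3 110. ]
```

View pics/topov.png

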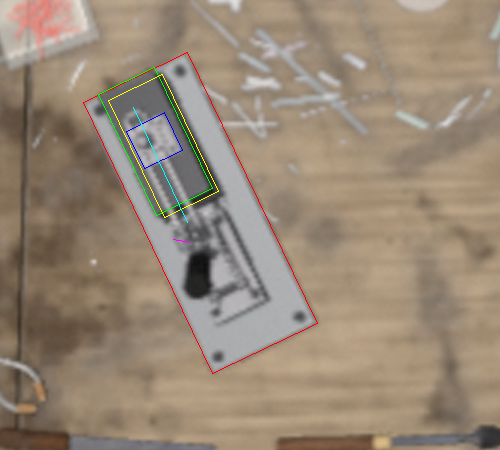

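View pics/sideov.png

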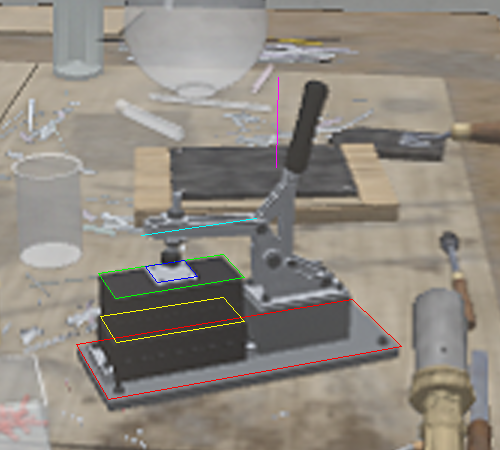

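carry_out(series=[{"delta_pos": [0, 0, 50], "turn": [0, 0, -0.17], "hand": 0.0}, {"delta_pos": [0, 0, 100], "turn": [0, 0, -0.34], "hand": 0.0}, {"delta_pos": [15, -26, 150], "turn": [0, 0, -0.51], "hand": 0.0}, {"delta_pos": [40, -70, 150], "turn": [0, 0, -0.68], "hand": 0.0}, {"delta_pos": [65, -115, 150], "turn": [0, 0, -0.85], "hand": 0.0}, {"delta_pos": [90, -160, 150], "turn": [0, 0, -1.02], "hand": 0.0}, {"delta_pos": [115, -205, 150], "turn": [0, 0, -1.19], "hand": 0.0}, {"delta_pos": [140, -250, 150], "turn": [0, 0, -1.36], "hand": 0.0}], squeeze=20)

```text
clock: 1.15
eef_pos: [357.5, 253.8, 329.3]
eef_rot: [-3.142, 0.0, 1.37]
wrist_force: [0.8, -0.2, -0.1]
finger_gap: 16.9
```

carry_out(series=[{"delta_pos": [16, -28, 0], "turn": [0, 0, -0.16], "hand": 0.0}, {"delta_pos": [32, -56, 0], "turn": [0, 0, -0.32], "hand": 0.0}, {"delta_pos": [48, -84, 0], "turn": [0, 0, -0.48], "hand": 0.0}, {"delta_pos": [64, -112, 0], "turn": [0, 0, -0.64], "hand": 0.0}, {"delta_pos": [77, -134, 0], "turn": [0, 0, -0.8], "hand": 0.0}, {"delta_pos": [77, -134, 0], "turn": [0, 0, -0.946], "hand": 0.0}, {"delta_pos": [77, -134, 0], "turn": [0, 0, -0.946], "hand": 0.0}, {"delta_pos": [77, -134, 0], "turn": [0, 0, -0.946], "hand": 0.0}])

```text
clock: 2.15
eef_pos: [434.0, 121.5, 329.3]
eef_rot: [-3.142, 0.0, 0.433]
wrist_force: [-0.4, 0.9, 0.3]
finger_gap: 0.2
```

```bash
python3 - <<'E'
from h import *
import pickle
s=read_state();print(s["clock"],s["eef_pos"],s["eef_rot"],s["joints"])
c=get_calibration("wrist"); im=camera("wrist"); pickle.dump(c,open("w1.pkl","wb"))
cv2.imwrite("pics/w1.png",im[:,:,::-1])
E
```

```text
2.15 [433.97200432 121.51494742 329.30070967] [-3.14152459e+00  1.04176080e-04  4.33453119e-01] [1.91684348e-01 6.15094093e-04 1.52214353e+00 4.11854394e-05
 1.61895147e+00 1.32902954e+00]
```

View pics/w1.png

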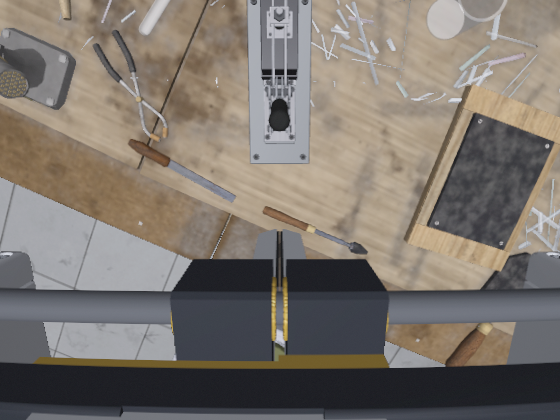

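```bash
python3 - <<'E'
import cv2
a=cv2.imread("pics/w1.png")
cv2.imwrite("pics/w1z.png",cv2.resize(a[0:175,230:330],None,fx=5,fy=5,interpolation=cv2.INTER_CUBIC)[290:875])
E
```

```text
(no output)
```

View pics/w1z.png

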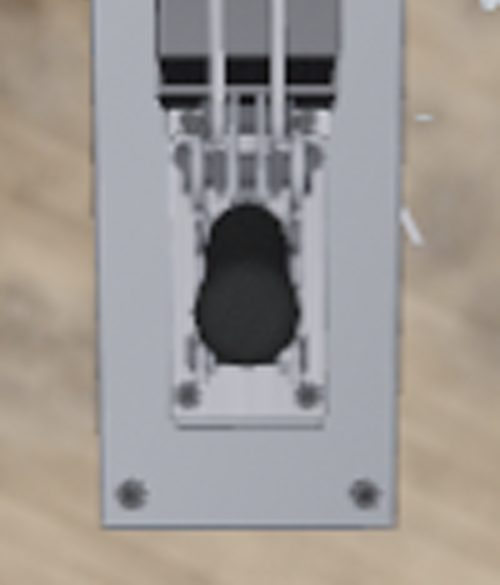

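The wrist view is aligned with the fixture. The grip's end cap is at (279,120) and the plate's near corners are at (250,163) and (309,163).

```bash
python3 - <<'E'
from h import *
import pickle
np.set_printoptions(precision=1,suppress=True)
c=pickle.load(open("w1.pkl","rb"))
W=lambda x,y:((x+.5)/5-.5+230,(y+290.5)/5-.5)
S=lambda x,y:((x+.5)/4.5-.5+205,(y+.5)/4.5-.5+175)
T=lambda x,y:((x+.5)/4.5-.5+170,(y+.5)/4.5-.5+150)
yaw=.4306;x=np.array([np.cos(yaw),np.sin(yaw),0]);y=np.array([-x[1],x[0],0]);O=np.array([551.8,175.7,0])
L=lambda p:np.array([(p-O)@x,(p-O)@y,p[2]])
for q in [(102,526),(398,526)]: print("corner",L(atz("w",*W(*q),12,c)))
for s in [(422,60),(425,58)]:
    p,r=tri(ray("w",*W(246,313),c),ray("side",*S(*s)));print("cap w+s",p,r,L(p))
p,r=tri(ray("top",*T(250,400)),ray("w",*W(246,313),c));print("cap w+t",p,r,L(p))
p,r=tri(ray("top",*T(257,358)),ray("side",*S(396,187)));print("bottom",p,r,L(p))
E
```

```text
corner [-114.2   49.5   12. ]
corner [-114.   -49.9   12. ]
cap w+s [503.6 154.2 238.5] [0.7436000031790636, 0.743600003179035] [-52.7   0.6 238.5]
cap w+s [502.8 154.2 239.7] [0.0405116243241311, 0.040511624323993876] [-53.5   0.9 239.7]
cap w+t [502.5 154.1 238.4] [0.38051794002370876, 0.38051794002376804] [-53.8   0.9 238.4]
bottom [519.9 160.1 166.4] [2.7653808116877845, 2.7653808116879506] [-35.5  -0.9 166.4]
```

```bash
python3 - <<'E'
from h import *
np.set_printoptions(precision=0,suppress=True)
yaw=.4306;x=np.array([np.cos(yaw),np.sin(yaw),0]);y=np.array([-x[1],x[0],0]);O=np.array([551.8,175.7,0])
tab=np.array([[0,-18,210,0],[.15,-48,201,.31],[.45,-76,188,.58],[.8,-100,166,.85],[1.1,-115,145,1.04],[1.4,-124,125,1.19],[1.7,-128,110,1.28]])
from scipy.interpolate import PchipInterpolator as P
f=P(tab[:,0],tab[:,1:])
st=read_state()["eef_pos"];print(st)
def W(fx,z): return O+(fx)*x+.7*y+[0,0,z]
pre=W(-8,200)
print("over",W(-8,329)-st,"pre",pre-st)
for th in [.1,.12,.15,.2,.3,.4,.5,.6,.7,.8,.9,1,1.1,1.2,1.3,1.4,1.5,1.6,1.65]:
    cx,cz,l=f(th); s=10
    X=cx-s*np.sin(l)+9.5*np.cos(l)+8; Z=cz+s*np.cos(l)+9.5*np.sin(l)
    print(th,round(X),round(Z),W(X,Z)-pre)
E
```

```text
[434. 122. 329.]
over [110.  51.  -0.] pre [ 110.   51. -129.]
0.1 -25 216 [-15.  -7.  16.]
0.12 -29 215 [-19.  -9.  15.]
0.15 -34 213 [-24. -11.  13.]
0.2 -41 211 [-30. -14.  11.]
0.3 -52 208 [-40. -18.   8.]
0.4 -61 204 [-48. -22.   4.]
0.5 -70 199 [-56. -26.  -1.]
0.6 -78 193 [-64. -29.  -7.]
0.7 -86 186 [-71. -33. -14.]
0.8 -93 180 [-77. -36. -20.]
0.9 -100 173 [-83. -38. -27.]
1 -106 165 [-89. -41. -35.]
1.1 -111 158 [-93. -43. -42.]
1.2 -115 151 [-97. -45. -49.]
1.3 -119 144 [-101.  -46.  -56.]
1.4 -122 138 [-103.  -47.  -62.]
1.5 -124 132 [-105.  -48.  -68.]
1.6 -126 127 [-107.  -49.  -73.]
1.65 -126 124 [-108.  -49.  -76.]
```

carry_out(series=[{"delta_pos": [37, 17, 0], "turn": [0, 0, 0], "hand": 0.0}, {"delta_pos": [74, 34, 0], "turn": [0, 0, 0], "hand": 0.0}, {"delta_pos": [110, 51, 0], "turn": [0, 0, 0], "hand": 0.0}, {"delta_pos": [110, 51, -10], "turn": [0, 0, 0], "hand": 0.0}, {"delta_pos": [110, 51, -50], "turn": [0, 0, 0], "hand": 0.0}, {"delta_pos": [110, 51, -90], "turn": [0, 0, 0], "hand": 0.0}, {"delta_pos": [110, 51, -125], "turn": [0, 0, 0], "hand": 0.0}, {"delta_pos": [110, 51, -125], "turn": [0, 0, 0], "hand": 0.0}])

```text
clock: 3.2
eef_pos: [542.5, 172.0, 202.5]
eef_rot: [-3.141, 0.004, 0.431]
wrist_force: [0.2, 0.1, 0.8]
finger_gap: 0.8
```

carry_out(series=[{"delta_pos": [-8, -4, 2], "turn": [0, 0, 0], "hand": 0.0}, {"delta_pos": [-16, -7, 4], "turn": [0, 0, 0], "hand": 0.0}, {"delta_pos": [-22, -10, 6], "turn": [0, 0, 0], "hand": 0.0}, {"delta_pos": [-28, -13, 6], "turn": [0, 0, 0], "hand": 0.0}, {"delta_pos": [-34, -15, 5], "turn": [0, 0, 0], "hand": 0.0}, {"delta_pos": [-40, -18, 4], "turn": [0, 0, 0], "hand": 0.0}, {"delta_pos": [-48, -22, 0], "turn": [0, 0, 0], "hand": 0.0}, {"delta_pos": [-48, -22, 0], "turn": [0, 0, 0], "hand": 0.0}])

```text
clock: 4.2
eef_pos: [495.5, 150.0, 204.1]
eef_rot: [-3.141, 0.001, 0.43]
wrist_force: [-0.5, 0.4, 0.1]
finger_gap: 0.6
```

```bash
python3 - <<'E'
from h import *
s=read_state();print(s["clock"],s["eef_pos"],s["wrist_force"])
cv2.imwrite("pics/s1.png",cv2.resize(camera("side")[140:310,180:380,::-1],None,fx=3.4,fy=3.4,interpolation=cv2.INTER_CUBIC))
E
```

```text
4.2 [495.51428747 150.04600938 204.06164154] [-0.47463155  0.42264992  0.0836941 ]
```

View pics/s1.png

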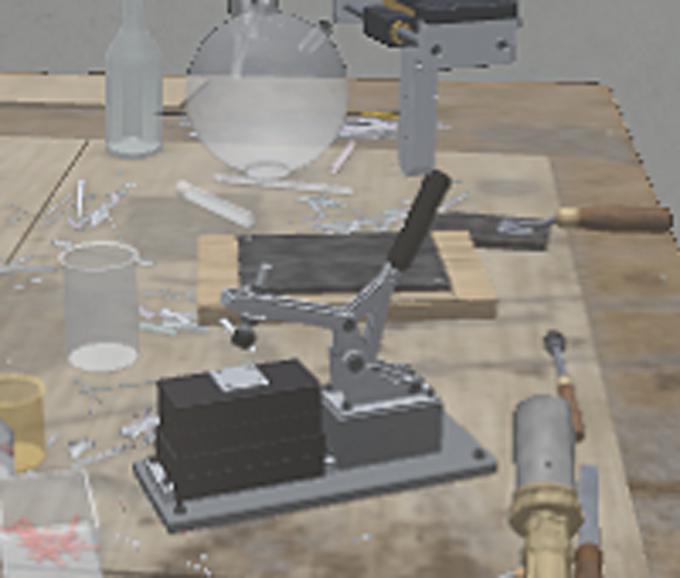

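```bash
python3 - <<'E'
from h import *
p=read_state()["eef_pos"];q=proj("side",p);print(q,(q-[180,140])*3.4)
E
```

```text
[301.55326866 200.72759766] [413.28111344 206.47383205]
```

```bash
python3 - <<'E'
from h import *
print(proj("side",[217,505.1,178.8]), proj("side",[542.5,172,202.5]))
a=cv2.imread("pics/side0.png");cv2.imwrite("pics/f0.png",cv2.resize(a[130:290,400:560],None,fx=3.5,fy=3.5))
b=cv2.cvtColor(camera("side"),cv2.COLOR_RGB2BGR);cv2.imwrite("pics/s1b.png",b);cv2.imwrite("pics/s1c.png",cv2.resize(b[60:220,250:370],None,fx=5,fy=5)[300:])
t=cv2.cvtColor(camera("top"),cv2.COLOR_RGB2BGR);cv2.imwrite("pics/t1.png",t[100:320,120:340].repeat(2,0).repeat(2,1))
E
```

```text
[454.04117815 281.5159465 ] [282.35601458 203.76893495]
```

View pics/f0.png

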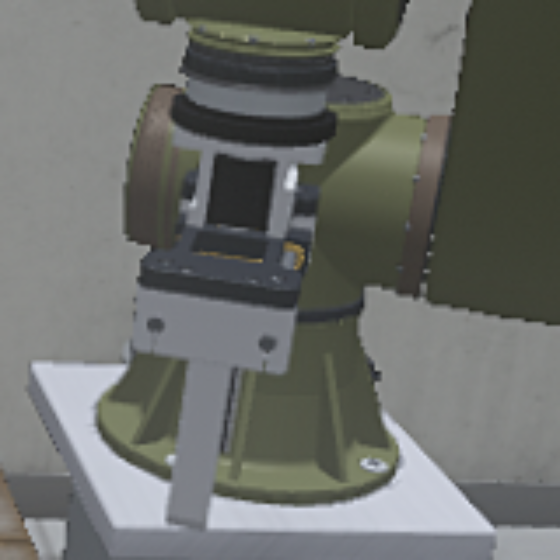

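View pics/s1c.png

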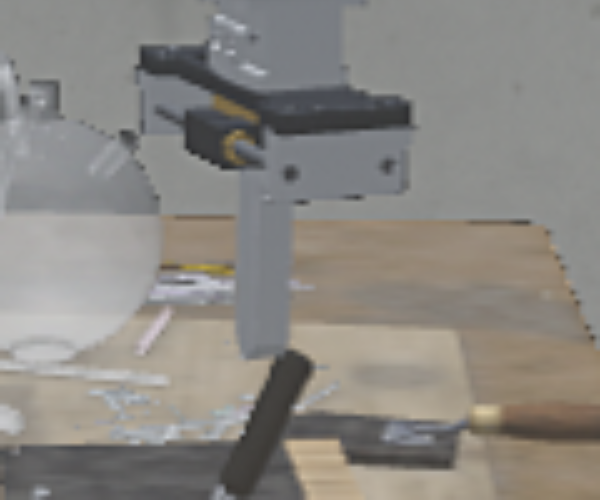

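View pics/t1.png

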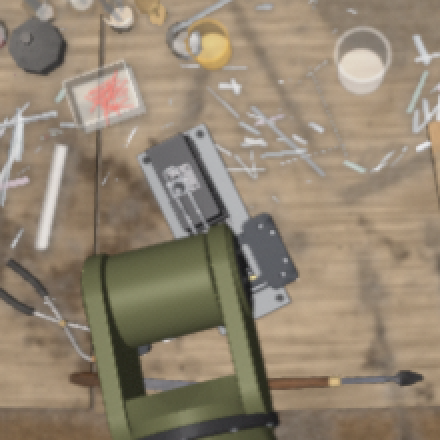

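```bash
python3 - <<'E'
from h import *
import pickle
p=np.array([217,505.1,178.8]);t=np.array([.394,.919,0])
for d in(47,59.5): 
  for dz in (0,10,25): print(d,dz,proj("side",p+d*t+[0,0,dz]))
p=read_state()["eef_pos"]
for dz in (0,10,20,25,30): print(dz,proj("side",p+[0,0,dz]),proj("side",p+[-.417*12.5,.909*12.5,dz]),proj("side",p+[0.909*8-.417*12.5,.417*8+.909*12.5,dz]),proj("side",p+[-0.909*8-.417*12.5,-.417*8+.909*12.5,dz]))
c=pickle.load(open("w1.pkl","rb"));p=np.array([433.97,121.5,329.3])
for dz in (0,25,): print(dz,proj("w",p+[0,0,dz],c))
E
```

```text
47 0 [450.51870334 293.34405874]
47 10 [451.36303517 288.19670078]
47 25 [452.63322986 280.3809723 ]
59.5 0 [449.51609743 296.68848018]
59.5 10 [450.37092279 291.48921875]
59.5 25 [451.65712424 283.5927496 ]
0 [301.42339514 200.71586939] [303.48806498 202.2449805 ] [300.51205293 202.60640137] [306.44935878 201.88537284]
10 [301.5187204  196.88996974] [303.59040771 198.38706001] [300.60610953 198.74010018] [306.55989227 198.03583744]
20 [301.61414133 193.04249451] [303.69285075 194.50710281] [300.70026843 194.85163989] [306.67052388 194.16438744]
25 [301.66188519 191.11066849] [303.74410716 192.55886242] [300.74738377 192.89910191] [306.72587348 192.22044661]
30 [301.70964996 189.17345208] [303.79538534 190.60511584] [300.7945217  190.94102694] [306.78124398 190.27103028]
0 [279.76108706 229.13978375]
25 [279.8217879  241.52154706]
```

```bash
python3 - <<'E'
from h import *
yaw=.4306;x=np.array([np.cos(yaw),np.sin(yaw),0]);y=np.array([-x[1],x[0],0]);O=np.array([551.8,175.7,0])
def pl(u,v,yy=0.5):
    o,d=ray("side",u,v); t=(yy-(o-O)@y)/(d@y); p=o+t*d; return ((p-O)@x).round(1),p[2].round(1)
S=lambda a,b:((a+.5)/5-.5+250,(b+300.5)/5-.5+60)
print("cap",pl(*S(295,360)),"bot",pl(*S(235,490)))
for q in [(240,355),(255,358),(288,352)]: print("tip",pl(*S(*q)),pl(*S(*q),12))
a=cv2.imread("pics/w1.png");cv2.imwrite("pics/w1f.png",cv2.resize(a[215:300,230:330],None,fx=6,fy=6))
E
```

```text
cap (np.float64(-79.9), np.float64(226.1)) bot (np.float64(-48.9), np.float64(161.2))
tip (np.float64(-50.0), np.float64(231.9)) (np.float64(-44.9), np.float64(235.9))
tip (np.float64(-58.1), np.float64(229.5)) (np.float64(-52.9), np.float64(233.5))
tip (np.float64(-75.9), np.float64(230.7)) (np.float64(-70.5), np.float64(234.7))
```

View pics/w1f.png

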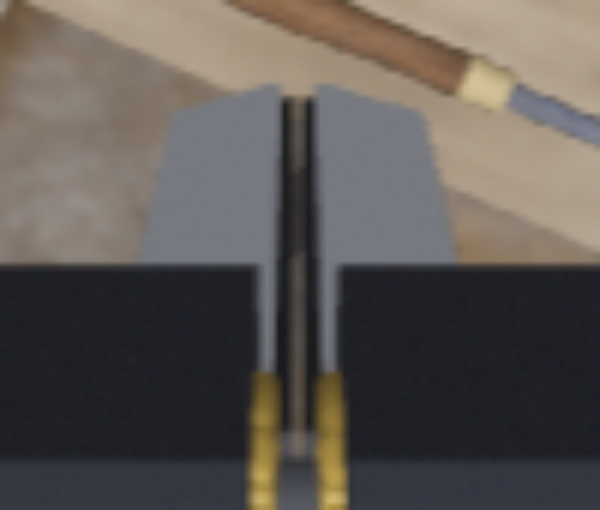

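```bash
python3 - <<'E'
from h import *
import pickle
yaw=.4335;x=np.array([np.cos(yaw),np.sin(yaw),0]);y=np.array([-x[1],x[0],0])
c=pickle.load(open("w1.pkl","rb"));p=np.array([433.97,121.5,329.3])
W=lambda q:((q-[230,215]+.5)*6-.5).round()
for fx in (8,10,13):
  for dz in (0,10,20,25): print(fx,dz,W(proj("w",p+fx*x+2.5*y+[0,0,dz],c)),W(proj("w",p+fx*x+22*y+[0,0,dz+8],c)))
E
```

```text
8 0 [279.  20.] [101.  40.]
8 10 [278.  45.] [92. 67.]
8 20 [277.  72.] [81. 96.]
8 25 [277.  87.] [ 75. 112.]
10 0 [279.   4.] [101.  23.]
10 10 [278.  27.] [91. 48.]
10 20 [277.  54.] [80. 77.]
10 25 [277.  68.] [74. 92.]
13 0 [279. -22.] [100.  -4.]
13 10 [278.   1.] [90. 21.]
13 20 [277.  26.] [79. 48.]
13 25 [277.  39.] [73. 63.]
```

```bash
python3 - <<'E'
from h import *
yaw=.4306;x=np.array([np.cos(yaw),np.sin(yaw),0]);y=np.array([-x[1],x[0],0]);O=np.array([551.8,175.7,0])
def pl(u,v,yy):
    o,d=ray("side",u,v); t=(yy-(o-O)@y)/(d@y); p=o+t*d; return ((p-O)@x).round(1),p[2].round(1)
S=lambda a,b:((a+.5)/5-.5+250,(b+300.5)/5-.5+60)
for q in [(268,198),(405,190),(238,170),(292,175)]: print([pl(*S(*q),k) for k in (0,12,40,80)])
E
```

```text
[(np.float64(-63.2), np.float64(309.8)), (np.float64(-57.7), np.float64(313.0)), (np.float64(-45.0), np.float64(320.4)), (np.float64(-26.7), np.float64(331.0))]
[(np.float64(-137.5), np.float64(307.9)), (np.float64(-131.1), np.float64(311.1)), (np.float64(-116.3), np.float64(318.6)), (np.float64(-95.1), np.float64(329.3))]
[(np.float64(-47.1), np.float64(324.8)), (np.float64(-41.8), np.float64(327.9)), (np.float64(-29.5), np.float64(334.9)), (np.float64(-11.9), np.float64(344.9))]
[(np.float64(-75.7), np.float64(320.2)), (np.float64(-70.0), np.float64(323.3)), (np.float64(-56.9), np.float64(330.4)), (np.float64(-38.1), np.float64(340.6))]
```

The side view and the handle's position, open only about 0.3, both show the real fingertips about 24 mm above the reported TCP. I'll back off, go lower and push again with that allowed for.

carry_out(series=[{"delta_pos": [13, 6, 0], "turn": [0, 0, 0], "hand": 0.0}, {"delta_pos": [24, 11, -8], "turn": [0, 0, 0], "hand": 0.0}, {"delta_pos": [24, 11, -28], "turn": [0, 0, 0], "hand": 0.0}, {"delta_pos": [12, 5, -28], "turn": [0, 0, 0], "hand": 0.0}, {"delta_pos": [1, 0, -28], "turn": [0, 0, 0], "hand": 0.0}, {"delta_pos": [-7, -3, -29], "turn": [0, 0, 0], "hand": 0.0}, {"delta_pos": [-15, -7, -35], "turn": [0, 0, 0], "hand": 0.0}, {"delta_pos": [-15, -7, -35], "turn": [0, 0, 0], "hand": 0.0}])

```text
clock: 5.35
eef_pos: [480.5, 143.0, 169.1]
eef_rot: [-3.142, 0.001, 0.43]
wrist_force: [-0.1, 0.4, -0.4]
finger_gap: 0.5
```

```bash
python3 - <<'E'
from h import *
s=read_state();print(s["clock"],s["eef_pos"],s["wrist_force"])
b=cv2.cvtColor(camera("side"),cv2.COLOR_RGB2BGR);cv2.imwrite("pics/s2c.png",cv2.resize(b[130:300,220:370],None,fx=3.5,fy=3.5))
E
```

```text
5.35 [480.48750132 143.01531999 169.14518386] [-0.0577126   0.3804023  -0.40448558]
```

View pics/s2c.png

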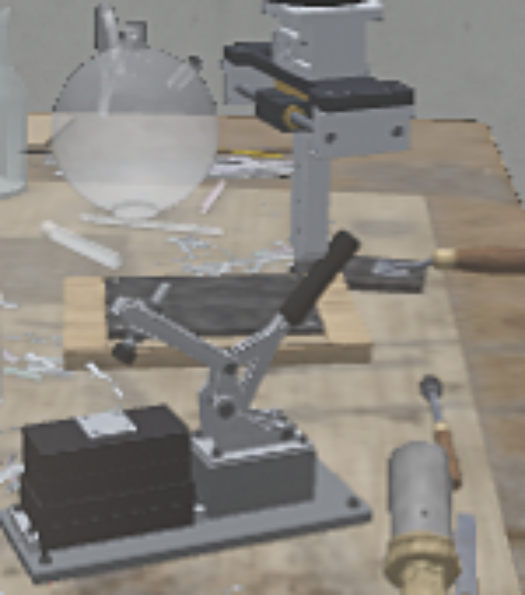

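carry_out(series=[{"delta_pos": [-7, -3, -7], "turn": [0, 0, 0], "hand": 0.0}, {"delta_pos": [-13, -6, -13], "turn": [0, 0, 0], "hand": 0.0}, {"delta_pos": [-20, -9, -20], "turn": [0, 0, 0], "hand": 0.0}, {"delta_pos": [-25, -11, -28], "turn": [0, 0, 0], "hand": 0.0}, {"delta_pos": [-30, -13, -35], "turn": [0, 0, 0], "hand": 0.0}, {"delta_pos": [-33, -15, -42], "turn": [0, 0, 0], "hand": 0.0}, {"delta_pos": [-37, -17, -49], "turn": [0, 0, 0], "hand": 0.0}, {"delta_pos": [-40, -18, -55], "turn": [0, 0, 0], "hand": 0.0}])

```text
clock: 6.4
eef_pos: [440.9, 125.2, 113.9]
eef_rot: [-3.142, 0.0, 0.43]
wrist_force: [0.8, 0.1, 0.2]
finger_gap: 0.5
```

```bash
python3 - <<'E'
from h import *
s=read_state();print(s["clock"],s["eef_pos"],s["wrist_force"])
b=cv2.cvtColor(camera("side"),cv2.COLOR_RGB2BGR);cv2.imwrite("pics/s3c.png",cv2.resize(b[130:300,220:370],None,fx=3.5,fy=3.5))
E
```

```text
6.4 [440.85113759 125.21867379 113.87793913] [0.78979417 0.09042557 0.21305577]
```

View pics/s3c.png

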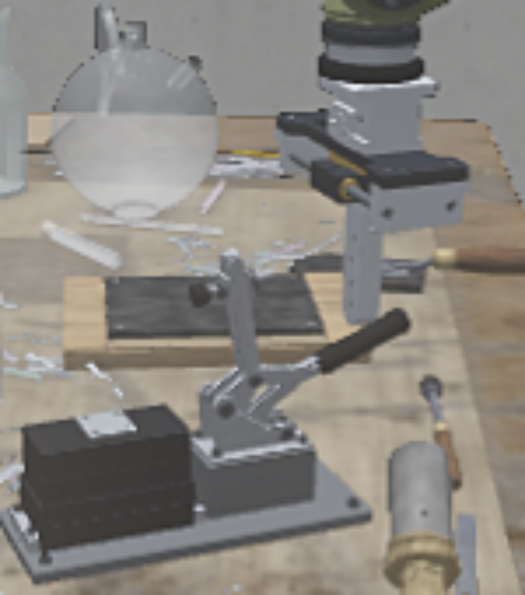

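carry_out(series=[{"delta_pos": [-1, 0, -4], "turn": [0, 0, 0], "hand": 0.0}, {"delta_pos": [-2, -1, -8], "turn": [0, 0, 0], "hand": 0.0}, {"delta_pos": [-4, -2, -11], "turn": [0, 0, 0], "hand": 0.0}, {"delta_pos": [-4, -2, -13], "turn": [0, 0, 0], "hand": 0.0}])

```text
clock: 6.95
eef_pos: [437.0, 123.3, 101.2]
eef_rot: [-3.142, 0.0, 0.43]
wrist_force: [0.1, -0.7, 0.5]
finger_gap: 0.2
```

```bash
python3 - <<'E'
from h import *
s=read_state();print(s["clock"],s["eef_pos"],s["wrist_force"])
b=cv2.cvtColor(camera("side"),cv2.COLOR_RGB2BGR);cv2.imwrite("pics/s4c.png",cv2.resize(b[170:290,250:350],None,fx=5,fy=5))
E
```

```text
6.95 [436.99508012 123.27294627 101.2091247 ] [ 0.06867641 -0.65030203  0.49680067]
```

View pics/s4c.png

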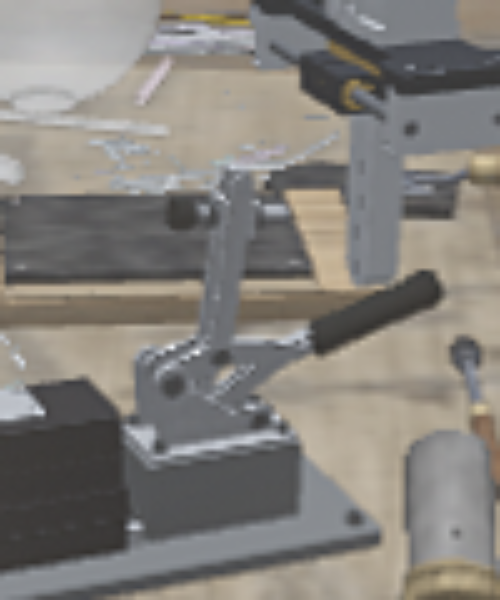

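```bash
python3 - <<'E'
from h import *
yaw=.4306;x=np.array([np.cos(yaw),np.sin(yaw),0]);y=np.array([-x[1],x[0],0]);O=np.array([551.8,175.7,0])
def pl(u,v,yy=.5):
    o,d=ray("side",u,v); t=(yy-(o-O)@y)/(d@y); p=o+t*d; return np.array([((p-O)@x),p[2]])
S=lambda a,b:((a+.5)/5-.5+250,(b+.5)/5-.5+170)
a=pl(*S(430,285));b=pl(*S(318,340));print(a,b,(a+b)/2,np.arctan2(b[0]-a[0],a[1]-b[1]))
a=pl(*S(236,165));b=pl(*S(218,330));print(a,b)
E
```

```text
[-161.09087837  121.32936923] [-97.04785093  99.63293387] [-129.06936465  110.48115155] 1.2441526693433815
[-48.53273685 200.98064447] [-40.58046898 113.56343537]
```

carry_out(series=[{"delta_pos": [0, 0, 40], "turn": [0, 0, 0], "hand": 0.0}, {"delta_pos": [0, 0, 95], "turn": [0, 0, 0], "hand": 0.0}, {"delta_pos": [0, 0, 150], "turn": [0, 0, 0], "hand": 0.5}, {"delta_pos": [15, 7, 190], "turn": [0, 0, 0], "hand": 1.0}, {"delta_pos": [60, 27, 200], "turn": [0, 0, 0], "hand": 1.0}, {"delta_pos": [110, 50, 200], "turn": [0, 0, 0], "hand": 1.0}, {"delta_pos": [155, 70, 200], "turn": [0, 0, 0], "hand": 1.0}, {"delta_pos": [183, 84, 200], "turn": [0, 0, 0], "hand": 1.0}])

```text
clock: 8.0
eef_pos: [621.6, 208.1, 300.3]
eef_rot: [-3.141, 0.001, 0.43]
wrist_force: [-0.6, -1.0, -0.8]
finger_gap: 57.2
```

carry_out(series=[{"delta_pos": [0, 0, -40], "turn": [0, 0, 0], "hand": 1.0}, {"delta_pos": [0, 0, -90], "turn": [0, 0, 0], "hand": 1.0}, {"delta_pos": [0, 0, -140], "turn": [0, 0, 0], "hand": 1.0}, {"delta_pos": [0, 0, -170], "turn": [0, 0, 0], "hand": 1.0}, {"delta_pos": [0, 0, -180], "turn": [0, 0, 0], "hand": 1.0}, {"delta_pos": [0, 0, -180], "turn": [0, 0, 0], "hand": 1.0}])

```text
clock: 8.75
eef_pos: [620.3, 207.4, 121.8]
eef_rot: [3.142, -0.0, 0.43]
wrist_force: [0.9, -0.1, 0.7]
finger_gap: 94.1
```

```bash
python3 - <<'E'
from h import *
import pickle
s=read_state();print(s["clock"],s["eef_pos"],s["eef_rot"],s["wrist_force"],s["finger_gap"])
c=get_calibration("wrist"); im=camera("wrist"); pickle.dump(c,open("w2.pkl","wb"))
cv2.imwrite("pics/w2.png",im[:,:,::-1])
b=cv2.cvtColor(camera("side"),cv2.COLOR_RGB2BGR);cv2.imwrite("pics/s5.png",b);cv2.imwrite("pics/s5c.png",cv2.resize(b[140:300,190:340],None,fx=3.7,fy=3.7))
E
```

```text
8.75 [620.33380896 207.38459516 121.78503146] [ 3.14154165e+00 -2.51539531e-04  4.29803929e-01] [ 0.87541434 -0.06122717  0.68967842] 94.11078263068218
```

View pics/s5c.png

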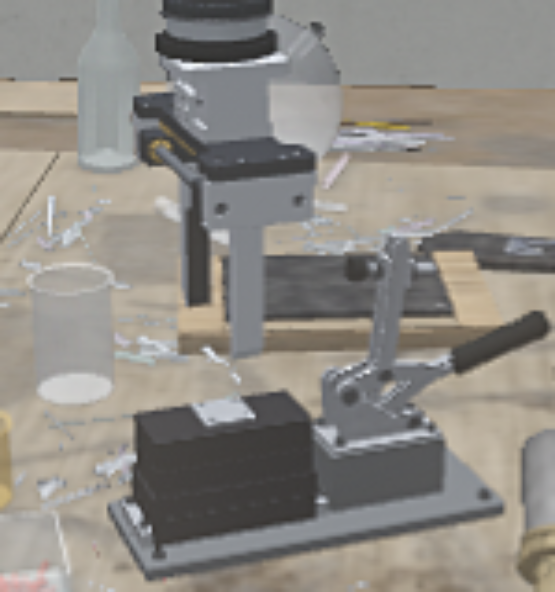

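View pics/w2.png

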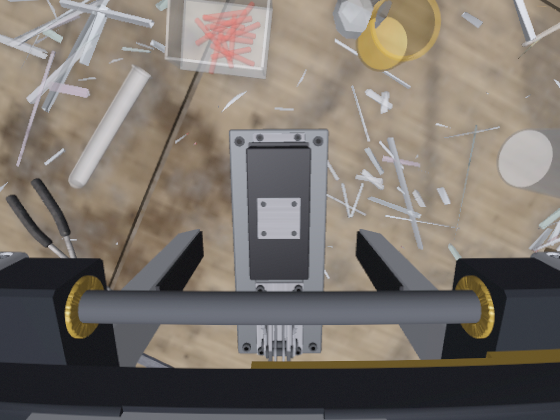

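```bash
python3 - <<'E'
from h import *
import pickle
np.set_printoptions(precision=1,suppress=True)
yaw=.4306;x=np.array([np.cos(yaw),np.sin(yaw),0]);y=np.array([-x[1],x[0],0]);O=np.array([551.8,175.7,0])
c=pickle.load(open("w2.pkl","rb"))
F=lambda a,b,z:O+a*x+b*y+[0,0,z]
L=lambda p:np.array([(p-O)@x,(p-O)@y,p[2]])
for q in [(247,148),(311,149),(309,280),(249,278)]: print("blk",L(atz("w",*q,88,c)))
for q in [(230,130),(327,130)]: print("plate",L(atz("w",*q,12,c)))
m=[atz("w",*q,92,c) for q in [(257,198),(299,198),(300,239),(258,239)]]; print("pad",[L(i) for i in m],L(np.mean(m,0)))
# side+wrist tri of pad corners; side px
S=lambda a,b:((a+.5)/3.7-.5+190,(b+.5)/3.7-.5+140)
for n,w,s in[("pad near+x? ",(257,239),(208,428)),("blk +x+y top",(247,148),(137,447))]:
    print(n,[L(tri(ray("w",*w,c),ray("side",*S(*s)))[0]),tri(ray("w",*w,c),ray("side",*S(*s)))[1]])
def pl(u,v,yy):
    o,d=ray("side",u,v); t=(yy-(o-O)@y)/(d@y); p=o+t*d; return np.array([((p-O)@x),p[2]])
print("near tip",pl(*S(235,352),55),pl(*S(260,356),55),pl(*S(240,355),48),"far tip",pl(*S(205,305),-48),pl(*S(187,300),-48))
p=read_state()["eef_pos"];print(L(p))
for dz in(0,25):print([proj("w",p+k*y+8*x+[0,0,dz],c) for k in(-47,47)])
E
```

```text
blk [129.2  25.   88. ]
blk [128.4 -23.7  88. ]
blk [ 19.9 -24.4  88. ]
blk [21.8 26.  88. ]
plate [143.3  49.2  12. ]
plate [143.1 -46.8  12. ]
pad [array([91.2, 17.7, 92. ]), array([ 91.2, -14.8,  92. ]), array([ 57.7, -16. ,  92. ]), array([57.8, 17.5, 92. ])] [74.5  1.1 92. ]
pad near+x?  [array([74.7, 16. , 91.4]), [16.261444502003936, 16.261444502004164]]
blk +x+y top [array([134.9,  23.9,  84.8]), [5.957279303972872, 5.957279303972889]]
near tip [ 84.  155.5] [ 67.5 150.4] [ 78.4 149.9] far tip [ 71.2 147.7] [ 83.9 153. ]
[ 76.    0.1 123. ]
[array([348.6, 217.7]), array([211. , 217.8])]
[array([357.6, 228.7]), array([202.2, 228.9])]
```

carry_out(series=[{"delta_pos": [0, 0, -30], "turn": [0, 0, 0], "hand": 1.0}, {"delta_pos": [0, 0, -60], "turn": [0, 0, 0], "hand": 1.0}, {"delta_pos": [0, 0, -80], "turn": [0, 0, 0], "hand": 1.0}, {"delta_pos": [0, 0.5, -88], "turn": [0, 0, 0], "hand": 1.0}, {"delta_pos": [0, 0.5, -88], "turn": [0, 0, 0], "hand": 1.0}])

```text
clock: 9.48
eef_pos: [620.4, 207.9, 33.8]
eef_rot: [3.142, -0.0, 0.43]
wrist_force: [-0.2, -0.1, 1.1]
finger_gap: 94.2
```

```bash
python3 - <<'E'
from h import *
s=read_state();print(s["clock"],s["eef_pos"],s["wrist_force"])
im=camera("wrist");cv2.imwrite("pics/w3.png",im[:,:,::-1])
b=cv2.cvtColor(camera("side"),cv2.COLOR_RGB2BGR);cv2.imwrite("pics/s6.png",b);cv2.imwrite("pics/s6c.png",cv2.resize(b[180:310,200:310],None,fx=4.5,fy=4.5))
E
```

```text
9.475 [620.36893706 207.94583816  33.80983127] [-0.19551011 -0.08552628  1.05503328]
```

View pics/s6c.png

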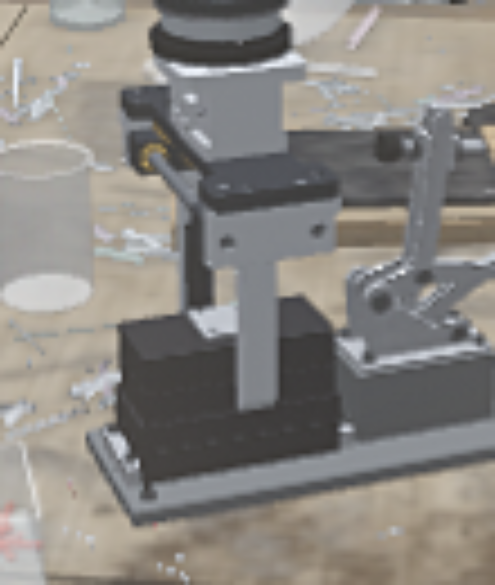

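View pics/w3.png

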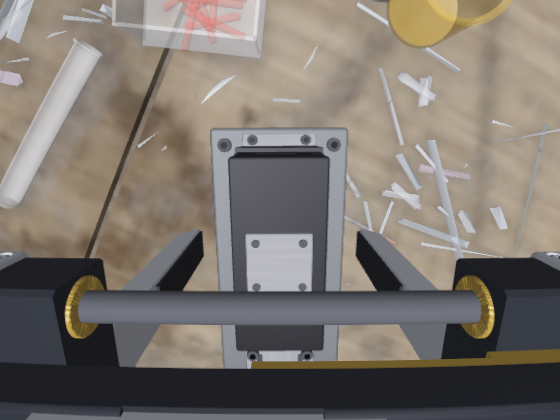

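```bash
python3 - <<'E'
from h import *
yaw=.4306;x=np.array([np.cos(yaw),np.sin(yaw),0]);y=np.array([-x[1],x[0],0]);O=np.array([551.8,175.7,0])
def pl(u,v,yy):
    o,d=ray("side",u,v); t=(yy-(o-O)@y)/(d@y); p=o+t*d; return np.array([((p-O)@x),p[2]])
S=lambda a,b:((a+.5)/4.5-.5+200,(b+.5)/4.5-.5+180)
for yy in (47,59): print(pl(*S(238,407),yy),pl(*S(277,410),yy))
print("parting line",pl(*S(123,397),27),pl(*S(337,415),27))
E
```

```text
[84.0931144  60.56387524] [62.09260857 54.86920188]
[87.99933317 67.01989413] [66.27369778 61.39636901]
parting line [141.77375348  67.02253641] [19.84503875 34.59032045]
```

carry_out(series=[{"delta_pos": [0, 0, 0], "turn": [0, 0, 0], "hand": 0.6}, {"delta_pos": [0, 0, 0], "turn": [0, 0, 0], "hand": 0.4}, {"delta_pos": [0, 0, 0], "turn": [0, 0, 0], "hand": 0.3}, {"delta_pos": [0, 0, 0], "turn": [0, 0, 0], "hand": 0.3}, {"delta_pos": [0, 0, 0], "turn": [0, 0, 0], "hand": 0.3}], squeeze=45)

```text
clock: 10.2
eef_pos: [620.1, 207.8, 33.3]
eef_rot: [-3.142, 0.0, 0.43]
wrist_force: [0.3, -1.5, 0.6]
finger_gap: 50.0
```

Gap is 50.0 mm, so the fingers are on the block. Now a slow straight lift.

carry_out(series=[{"delta_pos": [0, 0, 3], "turn": [0, 0, 0], "hand": 0.3}, {"delta_pos": [0, 0, 6], "turn": [0, 0, 0], "hand": 0.3}, {"delta_pos": [0, 0, 10], "turn": [0, 0, 0], "hand": 0.3}, {"delta_pos": [0, 0, 15], "turn": [0, 0, 0], "hand": 0.3}, {"delta_pos": [0, 0, 20], "turn": [0, 0, 0], "hand": 0.3}, {"delta_pos": [0, 0, 26], "turn": [0, 0, 0], "hand": 0.3}, {"delta_pos": [0, 0, 35], "turn": [0, 0, 0], "hand": 0.3}, {"delta_pos": [0, 0, 45], "turn": [0, 0, 0], "hand": 0.3}])

```text
clock: 11.2
eef_pos: [620.1, 207.8, 79.1]
eef_rot: [-3.142, -0.0, 0.43]
wrist_force: [-0.5, -0.0, -4.0]
finger_gap: 49.6
```

```bash
python3 - <<'E'
from h import *
s=read_state();print(s["clock"],s["eef_pos"],s["wrist_force"],s["finger_gap"])
b=cv2.cvtColor(camera("side"),cv2.COLOR_RGB2BGR);cv2.imwrite("pics/s7c.png",cv2.resize(b[150:310,200:340],None,fx=4,fy=4)[50:])
E
```

```text
11.2 [620.12372057 207.84495041  79.10074572] [-0.48135193 -0.01446066 -3.99649327] 49.5640432445554
```

View pics/s7c.png

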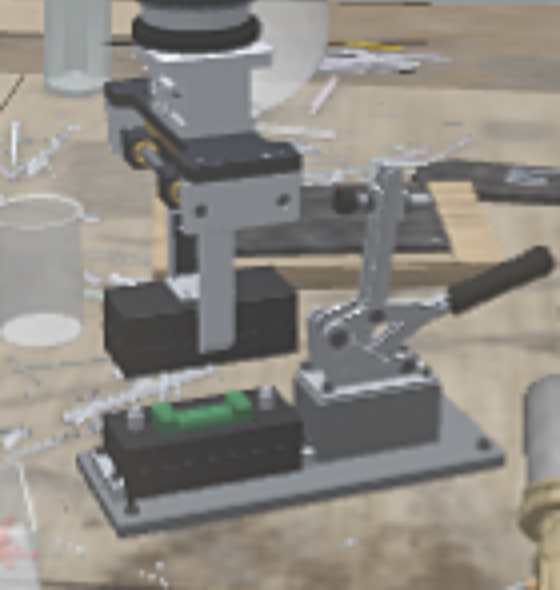

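carry_out(series=[{"delta_pos": [0, 0, 25], "turn": [0, 0, 0], "hand": 0.3}, {"delta_pos": [0, 0, 55], "turn": [0, 0, 0], "hand": 0.3}, {"delta_pos": [-1, -10, 75], "turn": [0, 0, 0], "hand": 0.3}, {"delta_pos": [-5, -40, 80], "turn": [0, 0, -0.04], "hand": 0.3}, {"delta_pos": [-10, -80, 80], "turn": [0, 0, -0.08], "hand": 0.3}, {"delta_pos": [-16, -125, 80], "turn": [0, 0, -0.12], "hand": 0.3}, {"delta_pos": [-21, -170, 80], "turn": [0, 0, -0.16], "hand": 0.3}, {"delta_pos": [-27, -215, 80], "turn": [0, 0, -0.2], "hand": 0.3}])

```text
clock: 12.25
eef_pos: [592.5, -9.2, 158.4]
eef_rot: [3.141, 0.0, 0.228]
wrist_force: [0.6, -0.8, -3.8]
finger_gap: 49.6
```

carry_out(series=[{"delta_pos": [-5, -45, 0], "turn": [0, 0, -0.04], "hand": 0.3}, {"delta_pos": [-11, -90, 0], "turn": [0, 0, -0.09], "hand": 0.3}, {"delta_pos": [-17, -135, 0], "turn": [0, 0, -0.09], "hand": 0.3}, {"delta_pos": [-22, -175, 0], "turn": [0, 0, -0.09], "hand": 0.3}, {"delta_pos": [-25, -197, 0], "turn": [0, 0, -0.09], "hand": 0.3}, {"delta_pos": [-25, -203, 0], "turn": [0, 0, -0.09], "hand": 0.3}, {"delta_pos": [-25, -203, -20], "turn": [0, 0, -0.09], "hand": 0.3}, {"delta_pos": [-25, -203, -40], "turn": [0, 0, -0.09], "hand": 0.3}])

```text
clock: 13.25
eef_pos: [568.4, -209.1, 117.9]
eef_rot: [-3.141, -0.0, 0.141]
wrist_force: [-0.1, -0.9, -4.9]
finger_gap: 49.7
```

```bash
python3 - <<'E'
from h import *
import pickle
s=read_state();print(s["clock"],s["eef_pos"],s["eef_rot"],s["wrist_force"],s["finger_gap"])
c=get_calibration("wrist"); im=camera("wrist"); pickle.dump(c,open("w4.pkl","wb"))
cv2.imwrite("pics/w4.png",im[:,:,::-1])
b=cv2.cvtColor(camera("side"),cv2.COLOR_RGB2BGR);cv2.imwrite("pics/s8c.png",cv2.resize(b[130:260,180:340],None,fx=4,fy=4))
E
```

```text
13.25 [ 568.40293096 -209.10136151  117.92184477] [-3.14148785e+00 -3.37105695e-04  1.40822541e-01] [-0.06649505 -0.92520667 -4.93711422] 49.68728354684203
```

View pics/s8c.png

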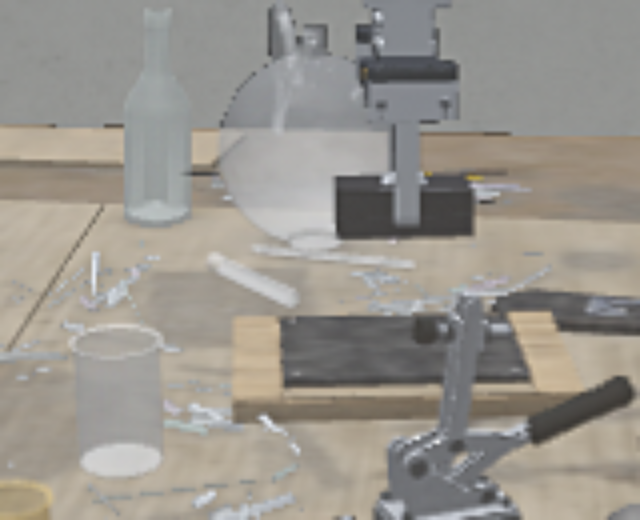

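View pics/w4.png

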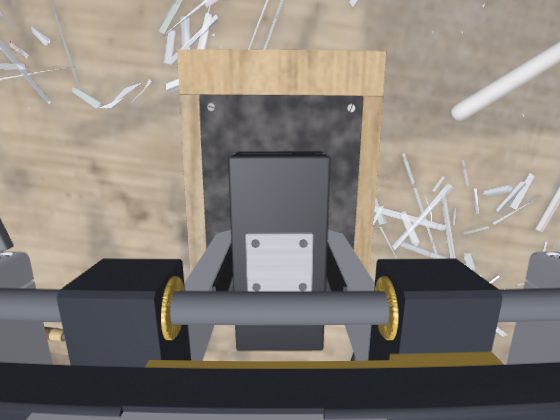

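```bash
python3 - <<'E'
from h import *
import pickle
np.set_printoptions(precision=1,suppress=True)
c=pickle.load(open("w4.pkl","rb"))
B=lambda x,y:((x+.5)/4-.5+320,(y+.5)/4-.5+140)
for w,t in [((201,96),(97,143)),((364,97),(328,105))]:
    print(atz("w",*w,29,c),tri(ray("w",*w,c),ray("top",*B(*t))))
for w in [(232,156),(328,156)]: print("block far top", atz("w",*w,117.9+14.7+40,c))
S=lambda a,b:((a+.5)/4-.5+180,(b+.5)/4-.5+130)
print(tri(ray("w",364,97,c),ray("side",*S(281,318))),tri(ray("w",201,96,c),ray("side",*S(284,386))))
E
```

```text
[ 655.2 -125.2   29. ] (array([ 655.9, -123.2,   21.2]), [0.03941403348218582, 0.03941403348203133])
[ 675.1 -271.6   29. ] (array([ 748.8, -396. , -480.5]), [0.3177885023410939, 0.3177885023409702])
block far top [ 618.8 -179.   172.6]
block far top [ 625.2 -224.7  172.6]
(array([ 675.9, -272.3,   26.1]), [0.34783168768979994, 0.34783168768959494]) (array([ 656.2, -123.4,   22.4]), [0.4283131542711675, 0.4283131542712023])
```

carry_out(series=[{"delta_pos": [0, 0, -25], "turn": [0, 0, 0], "hand": 0.3}, {"delta_pos": [0, 0, -50], "turn": [0, 0, 0], "hand": 0.3}, {"delta_pos": [0, 0, -70], "turn": [0, 0, 0], "hand": 0.3}, {"delta_pos": [0, 0, -82], "turn": [0, 0, 0], "hand": 0.3}, {"delta_pos": [0, 0, -90], "turn": [0, 0, 0], "hand": 0.3}, {"delta_pos": [0, 0, -94], "turn": [0, 0, 0], "hand": 0.3}, {"delta_pos": [0, 0, -96], "turn": [0, 0, 0], "hand": 0.3}, {"delta_pos": [0, 0, -97], "turn": [0, 0, 0], "hand": 0.3}])

```text
clock: 14.35
eef_pos: [568.3, -210.3, 21.7]
eef_rot: [3.141, -0.001, 0.14]
wrist_force: [-0.1, 0.1, -4.0]
finger_gap: 49.9
```

```bash
python3 - <<'E'
from h import *
s=read_state();print(s["clock"],s["eef_pos"],s["wrist_force"],s["finger_gap"])
b=cv2.cvtColor(camera("side"),cv2.COLOR_RGB2BGR);cv2.imwrite("pics/s9c.png",cv2.resize(b[150:250,230:340],None,fx=6,fy=6))
E
```

```text
14.35 [ 568.30368139 -210.25479642   21.67556069] [-0.08160248  0.06613414 -4.02276194] 49.856444360455924
```

View pics/s9c.png

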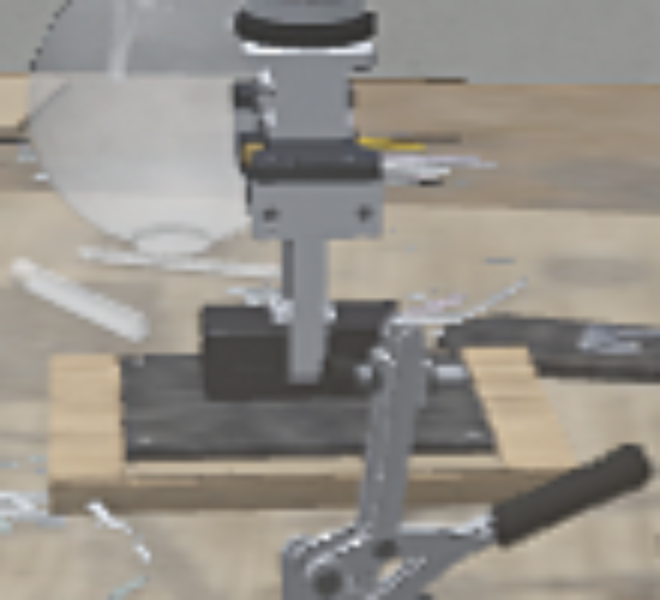

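carry_out(series=[{"delta_pos": [0, 0, -1], "turn": [0, 0, 0], "hand": 0.3}, {"delta_pos": [0, 0, -2], "turn": [0, 0, 0], "hand": 0.3}, {"delta_pos": [0, 0, -3], "turn": [0, 0, 0], "hand": 0.3}, {"delta_pos": [0, 0, -4], "turn": [0, 0, 0], "hand": 0.3}, {"delta_pos": [0, 0, -5], "turn": [0, 0, 0], "hand": 0.3}, {"delta_pos": [0, 0, -5.5], "turn": [0, 0, 0], "hand": 0.3}, {"delta_pos": [0, 0, -6], "turn": [0, 0, 0], "hand": 0.3}])

```text
clock: 15.28
eef_pos: [568.1, -210.2, 15.3]
eef_rot: [-3.142, 0.0, 0.14]
wrist_force: [-0.0, -1.0, -3.7]
finger_gap: 49.8
```

carry_out(series=[{"delta_pos": [0, 0, -0.5], "turn": [0, 0, 0], "hand": 0.3}, {"delta_pos": [0, 0, -1], "turn": [0, 0, 0], "hand": 0.3}])

```text
clock: 15.52
eef_pos: [568.1, -210.2, 14.7]
eef_rot: [3.142, -0.0, 0.14]
wrist_force: [-3.7, 2.1, 3.5]
finger_gap: 49.9
```

The vertical force went from -3.7 to +3.5 N, so the block is standing on the plate. I'll release it.

carry_out(series=[{"delta_pos": [0, 0, 0], "turn": [0, 0, 0], "hand": 0.55}, {"delta_pos": [0, 0, 0], "turn": [0, 0, 0], "hand": 0.7}, {"delta_pos": [0, 0, 0], "turn": [0, 0, 0], "hand": 0.9}, {"delta_pos": [0, 0, 0], "turn": [0, 0, 0], "hand": 1.0}, {"delta_pos": [0, 0, 0], "turn": [0, 0, 0], "hand": 1.0}, {"delta_pos": [0, 0, 0], "turn": [0, 0, 0], "hand": 1.0}])

```text
clock: 16.27
eef_pos: [568.1, -210.2, 14.3]
eef_rot: [-3.142, -0.0, 0.14]
wrist_force: [-0.1, 0.9, -0.5]
finger_gap: 93.4
```

carry_out(series=[{"delta_pos": [0, 0, 10], "turn": [0, 0, 0], "hand": 1.0}, {"delta_pos": [0, 0, 40], "turn": [0, 0, 0], "hand": 1.0}, {"delta_pos": [0, 0, 90], "turn": [0, 0, 0], "hand": 1.0}, {"delta_pos": [0, 0, 140], "turn": [0, 0, 0], "hand": 1.0}, {"delta_pos": [0, 0, 190], "turn": [0, 0, 0], "hand": 1.0}, {"delta_pos": [-50, 0, 230], "turn": [0, 0, 0], "hand": 1.0}, {"delta_pos": [-100, 0, 250], "turn": [0, 0, 0], "hand": 1.0}, {"delta_pos": [-110, 0, 250], "turn": [0, 0, 0], "hand": 1.0}])

```text
clock: 17.27
eef_pos: [456.8, -210.4, 267.3]
eef_rot: [3.139, -0.004, 0.139]
wrist_force: [0.1, -1.2, -1.5]
finger_gap: 94.0
```

```bash
python3 - <<'E'
from h import *
import pickle
s=read_state();print(s["clock"],s["eef_pos"],s["wrist_force"],s["finger_gap"])
c=get_calibration("wrist"); im=camera("wrist"); pickle.dump(c,open("w5.pkl","wb"))
cv2.imwrite("pics/w5.png",im[:,:,::-1])
b=cv2.cvtColor(camera("side"),cv2.COLOR_RGB2BGR);cv2.imwrite("pics/s10c.png",cv2.resize(b[150:310,200:340],None,fx=4.2,fy=3.7))
t=cv2.cvtColor(camera("top"),cv2.COLOR_RGB2BGR);cv2.imwrite("pics/t10.png",t)
E
```

```text
17.275 [ 456.80052246 -210.43963986  267.31411855] [ 0.05526232 -1.22444492 -1.52249386] 93.98482482901474
```

View pics/s10c.png

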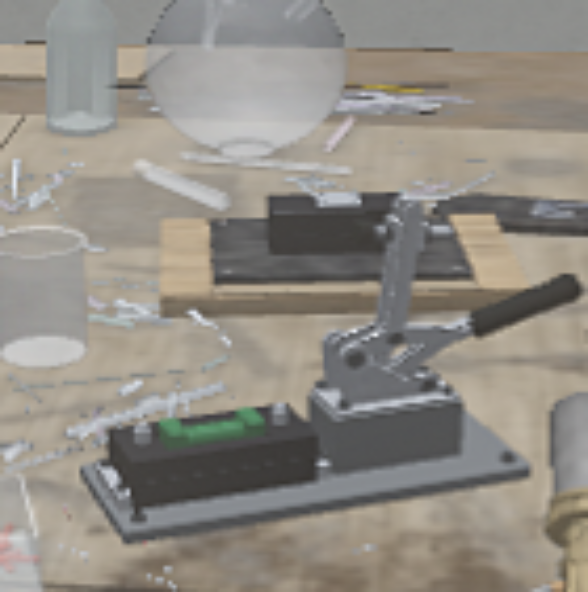

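View pics/w5.png

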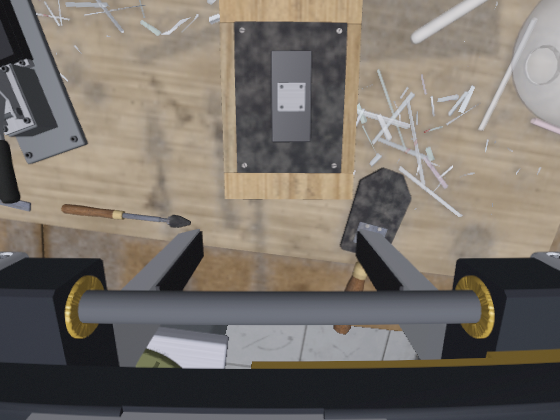

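View pics/t10.png

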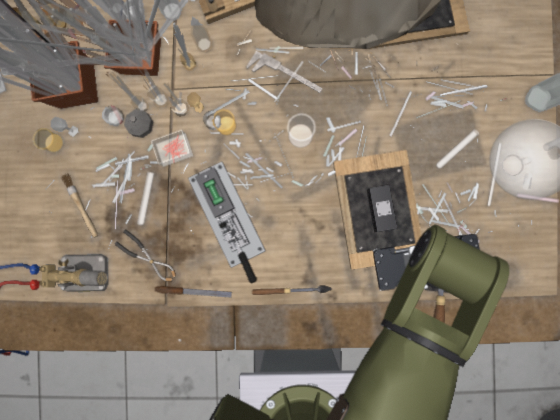

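carry_out(series=[{"delta_pos": [0, 0, 0], "turn": [0, 0, 0], "hand": 1.0}, {"delta_pos": [0, 0, 0], "turn": [0, 0, 0], "hand": 1.0}])

```text
clock: 17.68
eef_pos: [458.6, -210.0, 263.6]
eef_rot: [-3.141, 0.001, 0.14]
wrist_force: [-0.2, 0.3, 0.6]
finger_gap: 94.2
```

```bash
python3 - <<'E'
from h import *
import pickle
c=pickle.load(open("w5.pkl","rb"))
print(atz("w",291,97,73,c), "board 568,-210"); 
O=np.array([551.8,175.7,0]);x=np.array([.9087,.4174,0]);y=np.array([-.4174,.9087,0])
p=atz("top",213,191.5,58);print("glass fx,fy",(p-O)@x,(p-O)@y)
print(read_state()["wrist_force"]); print(sign_off())
E
```

```text
[ 566.45031284 -210.32656023   73.        ] board 568,-210
glass fx,fy 74.24169878315398 1.0774792928385908
[-0.24819921  0.27118333  0.59557992]
the job is handed in; nothing more can be done
None
```

The job is handed in at about 17.7 s of the 51 s allowed; `sign_off` reports no verdict. I threw the clamp open, lifted the upper mould half straight up off the pins, and set it flat on the right-hand marver board's graphite plate.

**Last checks:**
- **Clamp:** the side view put the grip at fixture x -129, z 110, which is about 1.65 rad open. It stays open in the final pictures.
- **Upper mould half:** it touched down with only a few N. Its centre measures about (566, -210), and the plate's centre is (568, -210). It stands flat and upright.
- **Glass pressing:** it lies in the lower half at fixture x about 74, y about 1.
- **Bystanders:** the reamer, file and beaker look unmoved in the top view. I compared them by eye and did not measure them.
- **Robot:** the gripper is open and clear, about 250 mm up, with wrist force under 1 N.

**What disagreed with the text:**
- **Fingertips:** they stood about 25 mm above the reported TCP in both the side and wrist pictures. My first push therefore caught only the grip's end, and I allowed for the offset from then on.
- **Clamp at the start:** the handle was already leaning back about 0.25 rad, roughly 0.1 rad of arm opening, so it was not fully clamped.
- **Plate height:** three of four two-view measurements gave 21 to 26 mm against the stated 29 mm, and one near-degenerate pair was useless. The touchdown height agreed with 29 mm.

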